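Load an opened phone into the tilt jig and press it level

ROBOT

A 6-joint arm with a two-finger parallel gripper is mounted at the origin on the work surface. World frame = base frame: x ahead of the robot, y to its left, z up, the work surface at z = 0. Lengths are in m, angles in rad, forces in N, time in s.
With the tool pointing down it reaches from about 0.35 to 0.85 m from the base axis. Payload 8.1 kg.
Tool frame: the origin (TCP) lies on the mounting face of the last link; the fingertips stand 186 mm ahead of it and the grasp point (between the pads) lies 167 mm ahead of it; z points along the fingers, y is the line along which they close (so a half turn about z gives the same grasp; the last joint's range is limited). The gripper opens to 93 mm and grips with 3 to 60 N. Pads are 15 mm wide; open, the fingers measure 128 mm over their backs; the gripper's body (75 mm by 188 mm) begins 65 mm behind the grasp point.
Start: joints at [1.091, 0.13, 1.488, -0, 1.523, -0.085], TCP at [0.231, 0.554, 0.405] pointing down, gripper open.
Joint ranges: [-2.96, 2.96], [-0.89, 2.26], [0.02, 2.5], [-1.34, 4.48], [0, 2.73], [-2.66, 2.66]. Speed limits (rad/s): [2.39, 2.39, 2.79, 3.14, 3.14, 3.14].

INTERFACE

Orientations are given as a rotation vector (axis times angle).
In Python, from plant import read_state, read_camera, camera_params, close_job gives the robot as it stands. The module is installed in compiled form; this text tells all that it offers.
- The arm moves only by the tool servo_tool, never from a script. Its argument "increments" is a list of rows, each an object with "slide": the shift along the tool's x, y, z in mm, a list of three; "dr": the turn, a rotation vector about the tool's x, y, z in rad, a list of three; "jaw": the closure, from 0 (fully open) to 1 (shut). In form: [{"slide": [x, y, z], "dr": [ax, ay, az], "jaw": jaw}, ...]. A call has 1 to 20 rows; each row is the pose to reach, as a shift and turn from the pose commanded when the call began, along the tool's axes at that moment; what a row does not reach only later rows make up. A row lasts 1/10 s, in which the tool goes at most 50 mm and 8.59 degrees, less where a joint would pass 70% of its speed; a pose out of reach is approached as far as the arm can. A call with a gripper value outside its range is refused whole. The fingers move at their own pace and stop on an object; "force" is the grip in N (left out, the last holds). Time passes only in rows, so rows that repeat a pose let the fingers close. It gives the time, the measured TCP pose, the force, the opening and the grip force at its end, in the units of the state.
- read_state(): the state, without advancing time (a new reading comes with each control period).
- read_camera(name): name is "scene" or "top" or "wrist"; returns (picture, depth): 420x560x3 uint8, red, green, blue; 420x560 float32, m along the optical axis (not along the pixel's ray), 0 where there is no reading.
- camera_params(name): a dict with "fx", "fy", "cx", "cy" (pixels), "k1" (the pictures are not rectified: a ray, as slopes to the right and down, at radius r is drawn at 1 + k1 r^2 times it, then the intrinsics apply), "rvec" (rotation vector, rad) and "tvec" (3), from world to camera coordinates, as OpenCV has them. Camera axes: x right, y down, z forward; pixel columns grow to the right and rows downward; lengths in m; the calibration is good to about 2 mm. A picture is of the moment at which its call begins: read the wrist's pose just before it. camera_params takes no time and is no camera call; for the wrist camera it gives the pose at the moment of the call.
- close_job(): hands the job in; it is judged then, once.
The state is a dict: "t": time; "q": joint angles; "dq": joint speeds; "joint_torque": joint torques, N m; "tool_pos": TCP position; "orientation": TCP orientation; "force": force on the tool from outside, world axes, zero at the start; "wrist_torque": the same for the moment, N m; "opening": finger opening in m; "gripper_force": force on a finger pad.
Only numpy, scipy, OpenCV 4.12 (cv2) and the standard library are available. Lean on these libraries where they do the work, as an engineer would, in place of code of your own. Each camera call takes 0.05 s, during which the arm holds its last target. There are 200 camera calls.

TASK

Lay the blue carrier with the opened white phone flat on the raised tilt plate, between the side fences with its end down at the black foot ledge, and let go of it without dropping it. Then press the plate smoothly down by its yellow pad, not by the carrier, until the plate lies level and its latch keeps it there, and take the gripper away. Leave the grey carrier and the other things on the bench where they are.

Things in the scene. Friction and masses are not known exactly. Their poses are not given: they have to be found in the camera images.
- blue_carrier: Loose blue carrier 120 (its x) x 76 (y) x 10 mm holding an opened white phone (top at 17 mm), 240 to 390 g, lying on the bench. Origin: centre of its underside, z up. A black grip rib, 40 mm along x, 12 mm thick in y, stands on its middle from 17 to 55 mm above the underside: pinch it across y. Either end may go to the foot ledge.
- grey_carrier: The same shape as the blue carrier but grey with a black, closed phone: a finished job that stays where it is. It lies on the bench beside the blue carrier; the two may be in either place. Origin: centre of its underside.
- jig: Grey tilt jig fixed on the bench. Base 310 (its x, away from the robot) x 200 (y) x 20 mm; origin: centre of its underside. The tilt plate hinges on a line along y at x -125, z 35 mm.
- plate (a joint): Tilt plate's angle, rad: 0 level, 0.52 raised by its spring (far end up, hinge on the robot's side). Plate 220 x 120 x 12 mm, top face 6 mm above the hinge line. Pressing the pad takes about 8 to 13 N, near the end some 6 N more to push the latch back. The latch snaps over once the plate is on its stop (-0.01) and holds it at about 0.01; let go earlier, it rises again.
- plate_seat (a point): Where the carrier's underside centre belongs when its end touches the foot ledge: on the plate's top face, 78 mm from the hinge line; moves with the plate. x up the plate from the hinge, y across, z out of the face. Foot ledge (12 mm high): face at x -60 mm. Black fences 8 mm high, x -38 to +52 mm, inner faces at y +-44 mm: 6 mm to spare each side.
- press_pad (a point): Centre of the top face of the yellow press pad (44 along x, 90 mm along y, 2 mm thick) at the plate's far end, 190 mm from the hinge line and 14 mm above it along the plate's normal; moves with the plate, axes as for plate_seat.
- light_bar (a point): Centre of the underside of the jig's black LED light bar: 200 mm along the jig's y, 26 mm along x, 20 mm thick, 222 mm above the bench, on two posts 92 mm to either side. It overhangs the far end of the plate: to press the pad the gripper must lean 20 to 35 degrees, its body towards the hinge.
- latch (a point): Tip of the red snap latch's tongue at the jig's far end, 227 mm from the hinge line, 41 mm above the bench. Its fixed steel housing stands behind it, up to 76 mm high and 76 mm wide. It works by itself.
- magnetiser: Blue block with two windows, 50 x 50 x 70 mm, standing on the bench. Origin: centre of its underside. Leave it alone.
- driver: Screwdriver 150 mm long lying beside the jig. Leave it alone.
- brush: Small brush 160 mm long lying on the bench. Leave it alone.
- screw_dish: Steel dish, 80 mm across, 25 mm high. Leave it alone.
- flux_jar: Amber jar, 56 mm across, 60 mm high. Leave it alone.
- cleaner: White bottle, 60 mm across, 130 mm high. Leave it alone.
There are look-alikes about, which are no part of the job. Leave any orange or red look-alike of the blue_carrier alone.

How it is judged:
On the way, in this order (a step that is already met when the one before it is completed fails the run):
1. the blue carrier lies seated on the raised plate and has been let go (x of blue_carrier in the frame of plate_seat between -0.008 and 0.018 m and y of blue_carrier in the frame of plate_seat between -0.011 and 0.011 m and z of blue_carrier in the frame of plate_seat between -0.004 and 0.004 m and angle between the z axis of blue_carrier and the z axis of plate_seat, either way round below 0.07 rad and angle between the x axis of blue_carrier and the x axis of plate_seat, either way round below 0.15 rad and contact force between the fingers and blue_carrier below 0.2 N and value of joint plate above 0.44 rad), for 0.2 s.
2. the plate is pressed level with the carrier still seated (x of blue_carrier in the frame of plate_seat between -0.008 and 0.018 m and y of blue_carrier in the frame of plate_seat between -0.011 and 0.011 m and z of blue_carrier in the frame of plate_seat between -0.004 and 0.004 m and angle between the z axis of blue_carrier and the z axis of plate_seat, either way round below 0.07 rad and angle between the x axis of blue_carrier and the x axis of plate_seat, either way round below 0.15 rad and value of joint plate below 0.04 rad), for 0.2 s.
At the end, for the whole second after the job is handed in: The plate stays within 0.04 rad of level by its latch, and the blue carrier lies still and flat on it: underside within 4 mm of the plate, within 11 mm of the seat's centre across, its end no more than 18 mm up from the foot ledge, turned by less than 0.15 rad (all of step 2 and velocity of joint plate between -0.05 and 0.05 rad/s and linear speed of blue_carrier below 0.02 m/s); the robot touches nothing.
It fails at once if the grey carrier or another bystander moved by more than 25 mm (distance of any of grey_carrier, magnetiser, driver, brush, screw_dish, flux_jar, cleaner from where it was at the start of the episode above 0.025 m).
It fails at once if the blue carrier dropped (falls faster than 0.5 m/s out of the fingers) (linear speed of blue_carrier above 0.5 m/s and contact force between the fingers and blue_carrier below 0.1 N).
It fails at once if the plate pushed down through the carrier instead of the pad (value of joint plate between 0.06 and 0.4 rad and contact force between the fingers and blue_carrier above 2 N).
It fails at once if the plate slammed down (faster than 2.5 rad/s) (velocity of joint plate below -2.5 rad/s).
It also fails if it takes over 51 s, if anything falls off the work surface, if the arm or the gripper's body presses on something with over 40 N, if the wrist force passes 120 N, or if a joint passes its speed limit or range.

## Working session

There is one attempt and no reset: what is moved stays moved. The work goes in short steps, Python scripts to look and compute and a tool call to move; the robot and the scene stay as the last step left them, time stands still between calls to the robot, and variables do not carry over. Pictures are saved under pics/ and viewed, at most 13 in all, crops included, and the job is handed in when it is done.

Besides the shell and the picture viewer there is one more tool, called after "Call:" in YAML: its name, and indented under it one key for each argument. servo_tool: Moves the arm, as the interface text tells. Its arguments: {"type":"object","properties":{"increments":{"type":"array"},"force":{"type":"number"}},"required":["increments"]}

```bash
mkdir -p pics; cat > h.py <<'E'
import numpy as np, cv2
from scipy.spatial.transform import Rotation as R
from plant import *
def shot(n):
    p=camera_params(n); im,d=read_camera(n)
    np.savez('/tmp/'+n+'.npz',im=im,d=d,**{k:np.array(v) for k,v in p.items()})
    return im,d,p
def load(n): return np.load('/tmp/'+n+'.npz')
def world(n,u,v,z=None,r=2):
    p=load(n); K=np.array([[p['fx'],0,p['cx']],[0,p['fy'],p['cy']],[0,0,1]],float)
    x=cv2.undistortPoints(np.array([[[u,v]]],float),K,np.array([float(p['k1']),0,0,0]))[0,0]
    Rm=R.from_rotvec(p['rvec']).as_matrix(); t=p['tvec']; ray=np.array([x[0],x[1],1])
    if z is None:
        w=p['d'][int(v)-r:int(v)+r+1,int(u)-r:int(u)+r+1]; w=w[w>0]; s=np.median(w)
    else:
        o=-Rm.T@t; s=(z-o[2])/(Rm.T@ray)[2]
    return Rm.T@(ray*s-t)
E
python3 - <<'E'
from h import *
for n in ("top","scene"):
    im,d,p=shot(n); cv2.imwrite(f'pics/{n}0.png',cv2.resize(im[:,:,::-1],(800,600)))
s=read_state();print(s['t'],s['tool_pos'],s['orientation'],s['force'],s['opening'])
E
```

```text
0.1 [0.23063752 0.55368146 0.40378146] [-6.15969255e-01 -3.08011909e+00  2.47963622e-03] [0.39472187 0.21697579 0.40158958] 0.09292223625568857
```

View pics/top0.png

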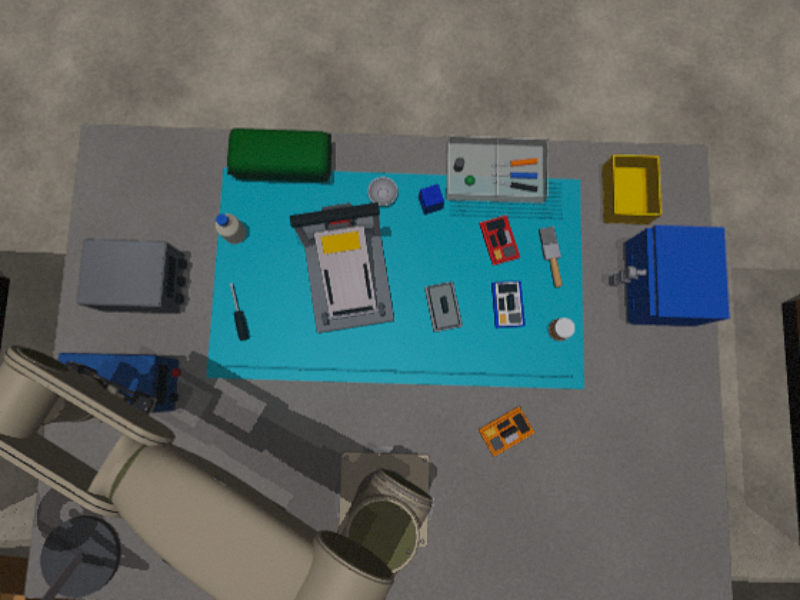

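View pics/scene0.png

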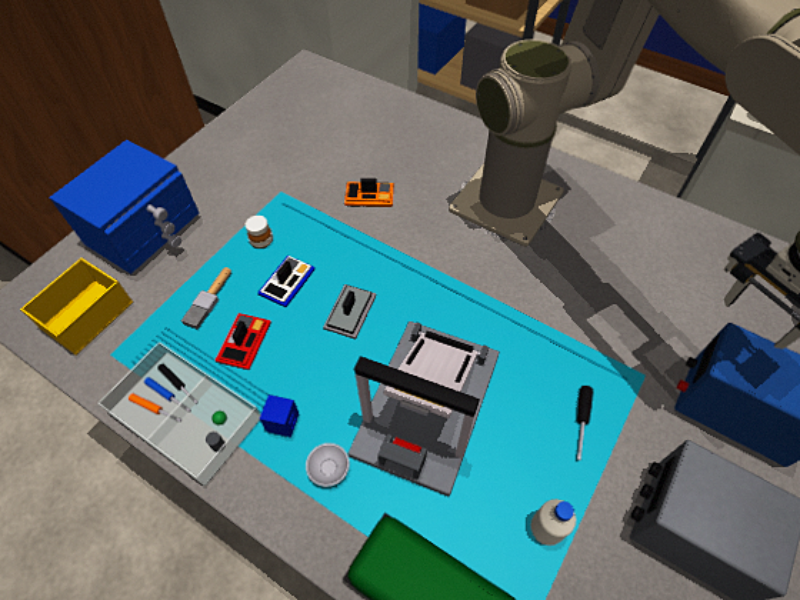

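The top view shows the blue carrier at about (508,304) and grey at (443,305). The jig spans x 295–393 and y 205–332, with its hinge toward the robot. Next I'll enlarge that area.

```bash
python3 - <<'E'
from h import *
im=load('top')['im'][135:240,200:375,::-1]
cv2.imwrite('pics/topc.png',cv2.resize(im,None,fx=4.5,fy=4.5,interpolation=cv2.INTER_CUBIC))
E
```

```text
(no output)
```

View pics/topc.png

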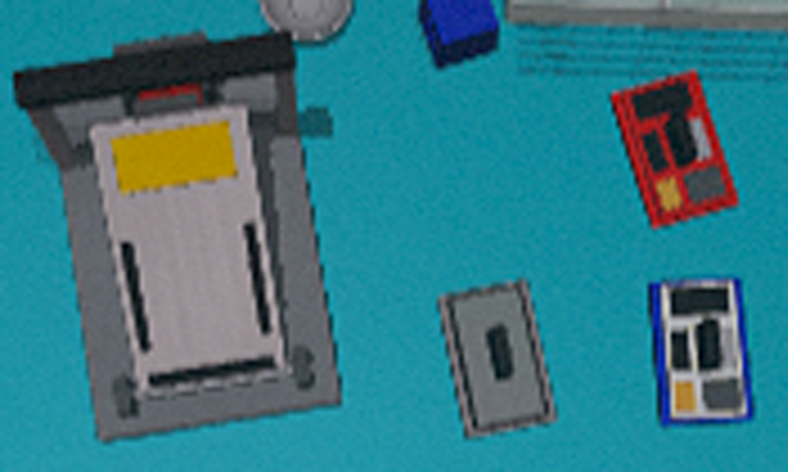

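```bash
python3 - <<'E'
from h import *
np.set_printoptions(precision=4,suppress=True)
def P(x,y,z=None): return world('top',200+(x+.5)/4.5-.5,135+(y+.5)/4.5-.5,z,1)
print('blue');c=[P(*q,0.010) for q in((650,283),(740,278),(753,420),(662,427))]
print(np.array(c),np.mean(c,0)); 
print('lens',[np.linalg.norm(c[i]-c[(i+1)%4]) for i in range(4)])
ax=(c[0]+c[1]-c[2]-c[3]); print('ang',np.degrees(np.arctan2(ax[1],ax[0])))
print('base bl,br',P(100,440,.02),P(340,403,.02), P(61,165,.02),P(299,135,.02))
print('pad');pp=np.array([P(*q) for q in((122,146),(226,130),(230,166),(128,183),(177,156))]);print(pp)
print('plate center pts',np.array([P(*q) for q in((190,240),(200,300),(160,280),(230,270),(205,340),(180,210))]))
print('fences L,R',P(121,242,.14),P(150,350,.09),P(245,225,.14),P(270,332,.09))
print('ledge',P(148,378,.06),P(272,362,.06))
print('bar',P(18,78,.242),P(293,38,.242),P(20,105,.242),P(295,66,.242))
E
```

```text
blue
[[ 0.548  -0.2613  0.01  ]
 [ 0.5546 -0.3357  0.01  ]
 [ 0.437  -0.346   0.01  ]
 [ 0.4289 -0.2717  0.01  ]] [ 0.4921 -0.3037  0.01  ]
lens [np.float64(0.07469751910513099), np.float64(0.11810745279352439), np.float64(0.07476063721696813), np.float64(0.11957774832545706)]
ang 4.983576928090429
base bl,br [0.4028 0.1833 0.02  ] [ 0.439  -0.0088  0.02  ] [0.6291 0.2271 0.02  ] [0.6612 0.0321 0.02  ]
pad
[[0.6141 0.1625 0.1439]
 [0.629  0.0844 0.1448]
 [0.6048 0.0811 0.1303]
 [0.5889 0.1583 0.13  ]
 [0.6093 0.1212 0.1378]]
plate center pts [[0.5517 0.1113 0.1037]
 [0.5097 0.1036 0.0769]
 [0.5226 0.1346 0.0876]
 [0.5325 0.0805 0.0867]
 [0.4811 0.0997 0.0574]
 [0.5722 0.1189 0.1168]]
fences L,R [0.5408 0.1601 0.14  ] [0.4668 0.1395 0.09  ] [0.5569 0.0674 0.14  ] [0.4839 0.0473 0.09  ]
ledge [0.449  0.1431 0.06  ] [0.4649 0.046  0.06  ]
bar [0.635  0.2262 0.242 ] [0.6711 0.0332 0.242 ] [0.6154 0.2236 0.242 ] [0.6506 0.0311 0.242 ]
```

```bash
cat >> h.py <<'E'
def Rt(psi,th):
    z=np.array([np.sin(th)*np.cos(psi),np.sin(th)*np.sin(psi),-np.cos(th)]); y=np.array([np.sin(psi),-np.cos(psi),0])
    return np.c_[np.cross(y,z),y,z]
def plan(target,psi,th,ahead=167):
    "target: world point for the spot `ahead` mm in front of TCP"
    s=read_state(); R0=R.from_rotvec(s['orientation']).as_matrix(); R1=Rt(psi,th)
    p1=np.array(target)-R1[:,2]*ahead/1000
    print('slide',np.round(R0.T@(p1-s['tool_pos'])*1000,1),'dr',np.round(R.from_matrix(R0.T@R1).as_rotvec(),3),
      'rows>=',round(max(np.linalg.norm(p1-s['tool_pos'])/.05,R.from_matrix(R0.T@R1).magnitude()/.15),1),'t',s['t'],'q',np.round(s['q'],2),'F',np.round(s['force'],1))
E
python3 -c "
from h import *
plan([.482,-.304,.213],np.radians(5),0)"
```

```text
slide [-561.9 -695.    24.8] dr [-1.00e-03  2.00e-03  2.66e+00] rows>= 17.9 t 0.1 q [ 1.09  0.13  1.49  0.    1.52 -0.09] F [0.4 0.2 0.4]
```

Call:
servo_tool:
  increments:
    - {"slide": [-562, -695, 25], "dr": [0, 0, 2.66], "jaw": 0}
    - {"slide": [-562, -695, 25], "dr": [0, 0, 2.66], "jaw": 0}
    - {"slide": [-562, -695, 25], "dr": [0, 0, 2.66], "jaw": 0}
    - {"slide": [-562, -695, 25], "dr": [0, 0, 2.66], "jaw": 0}
    - {"slide": [-562, -695, 25], "dr": [0, 0, 2.66], "jaw": 0}
    - {"slide": [-562, -695, 25], "dr": [0, 0, 2.66], "jaw": 0}
    - {"slide": [-562, -695, 25], "dr": [0, 0, 2.66], "jaw": 0}
    - {"slide": [-562, -695, 25], "dr": [0, 0, 2.66], "jaw": 0}
    - {"slide": [-562, -695, 25], "dr": [0, 0, 2.66], "jaw": 0}
    - {"slide": [-562, -695, 25], "dr": [0, 0, 2.66], "jaw": 0}
    - {"slide": [-562, -695, 25], "dr": [0, 0, 2.66], "jaw": 0}
    - {"slide": [-562, -695, 25], "dr": [0, 0, 2.66], "jaw": 0}
    - {"slide": [-562, -695, 25], "dr": [0, 0, 2.66], "jaw": 0}
    - {"slide": [-562, -695, 25], "dr": [0, 0, 2.66], "jaw": 0}
    - {"slide": [-562, -695, 25], "dr": [0, 0, 2.66], "jaw": 0}
    - {"slide": [-562, -695, 25], "dr": [0, 0, 2.66], "jaw": 0}
    - {"slide": [-562, -695, 25], "dr": [0, 0, 2.66], "jaw": 0}
    - {"slide": [-562, -695, 25], "dr": [0, 0, 2.66], "jaw": 0}
    - {"slide": [-562, -695, 25], "dr": [0, 0, 2.66], "jaw": 0}
    - {"slide": [-562, -695, 25], "dr": [0, 0, 2.66], "jaw": 0}

```text
t: 2.1
tool_pos: [0.482, -0.3046, 0.3784]
orientation: [-3.137, -0.135, 0.003]
force: [0.2, 0.6, 0.0]
opening: 0.0929
gripper_force: 0.0
```

```bash
python3 - <<'E'
from h import *
im,d,p=shot("wrist"); cv2.imwrite('pics/w1.png',cv2.resize(im[:,:,::-1],(800,600)))
plan([.492,-.304,.042],np.radians(5),0)
E
```

```text
slide [ 10.1   1.5 169.9] dr [-0.001  0.001  0.   ] rows>= 3.4 t 2.15 q [-0.65  0.06  1.61  0.    1.47  0.83] F [ 0.1 -0.4  0.3]
```

View pics/w1.png

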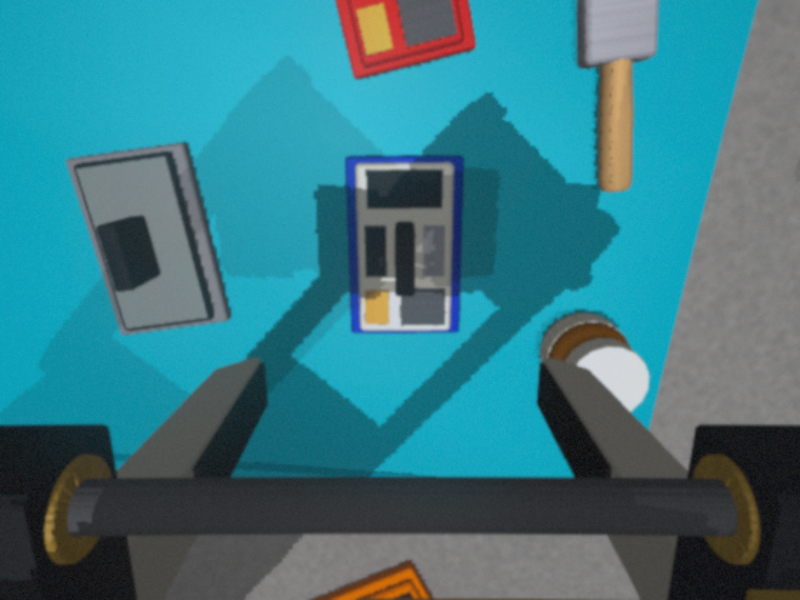

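```bash
python3 - <<'E'
from h import *
np.set_printoptions(precision=4,suppress=True)
P=lambda x,y,z:world('wrist',(x+.5)*.7-.5,(y+.5)*.7-.5,z)
c=np.array([P(*q,.01) for q in((347,157),(463,157),(459,332),(351,332))]);print(c,c.mean(0))
ax=c[0]+c[1]-c[2]-c[3];print(np.degrees(np.arctan2(ax[1],ax[0])))
print('rib top',P(405,222,.055),P(405,280,.055),P(405,296,.055),'jar',P(612,378,.06))
E
```

```text
[[ 0.5467 -0.2628  0.01  ]
 [ 0.5531 -0.336   0.01  ]
 [ 0.4357 -0.3474  0.01  ]
 [ 0.4291 -0.2722  0.01  ]] [ 0.4911 -0.3046  0.01  ]
5.059404205215461
rib top [ 0.5156 -0.3023  0.055 ] [ 0.4814 -0.3054  0.055 ] [ 0.4716 -0.3062  0.055 ] jar [ 0.4322 -0.4365  0.06  ]
```

The wrist view shows the blue carrier at (347–463,157–332), with the rib at about (405,222–296). Both are aligned with the tool, and the centre is at about (0.492,-0.304). Grasping now.

Call:
servo_tool:
  increments:
    - {"slide": [10, 1, 40], "dr": [0, 0, 0], "jaw": 0.4}
    - {"slide": [10, 1, 80], "dr": [0, 0, 0], "jaw": 0.4}
    - {"slide": [10, 1, 115], "dr": [0, 0, 0], "jaw": 0.4}
    - {"slide": [10, 1, 140], "dr": [0, 0, 0], "jaw": 0.4}
    - {"slide": [10, 1, 160], "dr": [0, 0, 0], "jaw": 0.4}
    - {"slide": [10, 1, 170], "dr": [0, 0, 0], "jaw": 0.4}
    - {"slide": [10, 1, 170], "dr": [0, 0, 0], "jaw": 0.4}
    - {"slide": [10, 1, 170], "dr": [0, 0, 0], "jaw": 1}
    - {"slide": [10, 1, 170], "dr": [0, 0, 0], "jaw": 1}
    - {"slide": [10, 1, 170], "dr": [0, 0, 0], "jaw": 1}
    - {"slide": [10, 1, 170], "dr": [0, 0, 0], "jaw": 1}
    - {"slide": [10, 1, 170], "dr": [0, 0, 0], "jaw": 1}
    - {"slide": [10, 1, 170], "dr": [0, 0, 0], "jaw": 1}
    - {"slide": [10, 1, 170], "dr": [0, 0, 0], "jaw": 1}
    - {"slide": [10, 1, 160], "dr": [0, 0, 0], "jaw": 1}
    - {"slide": [10, 1, 140], "dr": [0, 0, 0], "jaw": 1}
    - {"slide": [10, 1, 110], "dr": [0, 0, 0], "jaw": 1}
    - {"slide": [10, 1, 75], "dr": [0, 0, 0], "jaw": 1}
    - {"slide": [10, 1, 40], "dr": [0, 0, 0], "jaw": 1}
    - {"slide": [10, 1, 40], "dr": [0, 0, 0], "jaw": 1}
  force: 45

```text
t: 4.15
tool_pos: [0.4937, -0.3049, 0.3466]
orientation: [3.132, 0.136, 0.012]
force: [0.2, -0.9, -1.5]
opening: 0.0115
gripper_force: 45.0
```

```bash
cat >> h.py <<'E'
PSI=np.radians(10.7); H=np.array([.4504,.0929,.035])  # hinge centre
def jig(x,y,h,a): # point at x along plate, h above hinge line along normal, plate angle a
    X=np.array([np.cos(PSI),np.sin(PSI),0]);Y=np.array([-np.sin(PSI),np.cos(PSI),0]);Z=np.array([0,0,1.])
    return H+X*(x*np.cos(a)-h*np.sin(a))+Y*y+Z*(x*np.sin(a)+h*np.cos(a))
E
python3 - <<'E'
from h import *
print(jig(.081,0,.006,.52), jig(.19,0,.014,.52))
plan(jig(.083,0,.006+.042+.08,.52),PSI,.52)
E
```

```text
[0.5165417  0.1053976  0.08045421] [0.60558337 0.1222222  0.14155669]
slide [ -82.9 -392.7   11.2] dr [ 0.033  0.512 -0.096] rows>= 8.0 t 4.15 q [-0.64  0.11  1.62  0.    1.4   0.84] F [ 0.2 -0.9 -1.5]
```

Call:
servo_tool:
  increments:
    - {"slide": [-3, -15, 0], "dr": [0, 0.03, 0], "jaw": 1}
    - {"slide": [-8, -40, 1], "dr": [0, 0.08, -0.01], "jaw": 1}
    - {"slide": [-16, -75, 2], "dr": [0.01, 0.14, -0.02], "jaw": 1}
    - {"slide": [-24, -115, 3], "dr": [0.01, 0.2, -0.03], "jaw": 1}
    - {"slide": [-33, -155, 4], "dr": [0.015, 0.26, -0.04], "jaw": 1}
    - {"slide": [-41, -195, 5], "dr": [0.02, 0.32, -0.05], "jaw": 1}
    - {"slide": [-50, -235, 6], "dr": [0.02, 0.37, -0.06], "jaw": 1}
    - {"slide": [-58, -275, 7], "dr": [0.025, 0.42, -0.07], "jaw": 1}
    - {"slide": [-66, -310, 8], "dr": [0.03, 0.46, -0.08], "jaw": 1}
    - {"slide": [-72, -340, 9], "dr": [0.03, 0.49, -0.09], "jaw": 1}
    - {"slide": [-77, -365, 10], "dr": [0.033, 0.51, -0.095], "jaw": 1}
    - {"slide": [-81, -383, 11], "dr": [0.033, 0.512, -0.096], "jaw": 1}
    - {"slide": [-83, -393, 11], "dr": [0.033, 0.512, -0.096], "jaw": 1}
    - {"slide": [-83, -393, 11], "dr": [0.033, 0.512, -0.096], "jaw": 1}
    - {"slide": [-83, -393, 11], "dr": [0.033, 0.512, -0.096], "jaw": 1}

```text
t: 5.65
tool_pos: [0.3752, 0.0804, 0.328]
orientation: [-2.975, -0.277, -0.777]
force: [0.2, 0.3, -1.7]
opening: 0.0121
gripper_force: 45.0
```

```bash
python3 - <<'E'
from h import *
im,d,p=shot("wrist"); cv2.imwrite('pics/w2.png',cv2.resize(im[:,:,::-1],(800,600)))
plan(jig(.083,0,.006+.042,.52),PSI,.52)
E
```

```text
slide [ 3.9  1.8 77.2] dr [-0.007  0.008 -0.003] rows>= 1.5 t 5.7 q [ 0.04 -0.8   2.41  0.09  1.03  1.39] F [ 0.2 -0.3 -2.3]
```

View pics/w2.png

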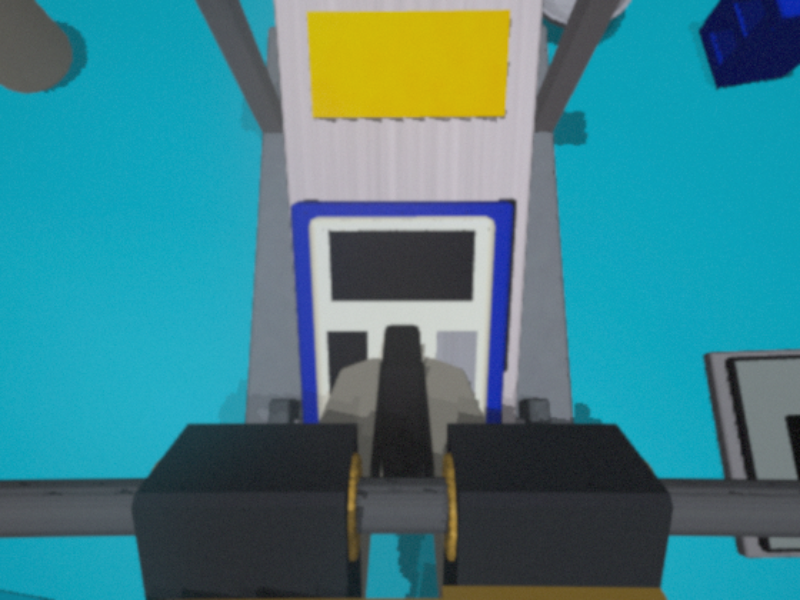

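```bash
python3 - <<'E'
from h import *
np.set_printoptions(precision=4,suppress=True)
P=lambda x,y,r=1:world('wrist',(x+.5)*.7-.5,(y+.5)*.7-.5,None,r)
a=.52; Rp=Rt(PSI,.52); B=np.c_[Rp[:,0],-Rp[:,1],-Rp[:,2]]
def pl(p): return B.T@(p-H)
print('pad',[pl(P(*q)) for q in((313,17),(503,16),(502,112),(319,113),(408,64))])
print('plate',[pl(P(*q)) for q in((300,140),(520,140),(410,150),(410,185))])
print('carrier rim',[pl(P(*q)) for q in((299,210),(508,209),(403,208),(309,400),(495,400))])
print('rib tip',pl(P(402,330)))
def ray(x,y,h):
    p=load('wrist'); o=-R.from_rotvec(p['rvec']).as_matrix().T@p['tvec']; q=P(x,y)-o
    lo=pl(o);dl=B.T@q; return lo+dl*(h-lo[2])/dl[2]
print('padc',[ray(*q,.014) for q in((308,12),(508,11),(507,117),(314,118))])
s=read_state(); R0=R.from_rotvec(s['orientation']).as_matrix(); print('grasp pt',pl(s['tool_pos']+R0[:,2]*.167), B.T@R0)
E
```

```text
pad [array([0.208 , 0.0432, 0.0092]), array([ 0.208 , -0.0408,  0.0089]), array([ 0.1684, -0.0427,  0.0084]), array([0.1682, 0.0427, 0.0089]), array([0.189 , 0.0012, 0.0092])]
plate [array([0.1562, 0.0527, 0.007 ]), array([ 0.1559, -0.0522,  0.0069]), array([0.1515, 0.0001, 0.0067]), array([0.1351, 0.0001, 0.0074])]
carrier rim [array([0.1342, 0.0381, 0.0922]), array([ 0.1344, -0.0323,  0.0919]), array([0.1348, 0.003 , 0.0919]), array([0.0632, 0.0385, 0.0926]), array([ 0.0636, -0.0312,  0.093 ])]
rib tip [0.0958 0.0033 0.1049]
padc [array([0.209 , 0.0445, 0.014 ]), array([ 0.2089, -0.042 ,  0.014 ]), array([ 0.166 , -0.0442,  0.014 ]), array([0.1658, 0.0443, 0.014 ])]
grasp pt [0.0783 0.0024 0.1253] [[ 1.     -0.0035 -0.0082]
 [-0.0034 -1.      0.0066]
 [-0.0082 -0.0065 -0.9999]]
```

The wrist view confirms the frame: the pad centre is at (408,64), and the carrier sits centred about 3 mm left of the plate axis, with 76 mm left to descend along the normal. Lowering now.

Call:
servo_tool:
  increments:
    - {"slide": [1, 1, 5], "dr": [-0.003, 0.004, 0], "jaw": 1}
    - {"slide": [2, 2, 14], "dr": [-0.006, 0.008, -0.003], "jaw": 1}
    - {"slide": [4, 2.5, 26], "dr": [-0.007, 0.008, -0.003], "jaw": 1}
    - {"slide": [4, 2.5, 40], "dr": [-0.007, 0.008, -0.003], "jaw": 1}
    - {"slide": [4, 2.5, 52], "dr": [-0.007, 0.008, -0.003], "jaw": 1}
    - {"slide": [4, 2.5, 61], "dr": [-0.007, 0.008, -0.003], "jaw": 1}
    - {"slide": [4, 2.5, 67], "dr": [-0.007, 0.008, -0.003], "jaw": 1}
    - {"slide": [4, 2.5, 70], "dr": [-0.007, 0.008, -0.003], "jaw": 1}
    - {"slide": [4, 2.5, 72], "dr": [-0.007, 0.008, -0.003], "jaw": 1}
    - {"slide": [4, 2.5, 72], "dr": [-0.007, 0.008, -0.003], "jaw": 1}
    - {"slide": [4, 2.5, 72], "dr": [-0.007, 0.008, -0.003], "jaw": 1}

```text
t: 6.8
tool_pos: [0.4141, 0.0855, 0.2683]
orientation: [-2.977, -0.278, -0.794]
force: [0.4, 0.1, -2.0]
opening: 0.0114
gripper_force: 45.0
```

```bash
cat > chk.py <<'E'
from h import *
a=.52; Rp=Rt(PSI,.52); B=np.c_[Rp[:,0],-Rp[:,1],-Rp[:,2]]
s=read_state(); R0=R.from_rotvec(s['orientation']).as_matrix(); print('grasp pt',B.T@(s['tool_pos']+R0[:,2]*.167-H), 'F',B.T@s['force'],'q',np.round(s['q'],2))
print((B.T@R0).round(3))
im,d,p=shot('wrist'); P=lambda x,y,r=1:world('wrist',(x+.5)*.7-.5,(y+.5)*.7-.5,None,r)
E
cat chk.py > c2.py; echo "cv2.imwrite('pics/w3.png',cv2.resize(im[:,:,::-1],(800,600)))" >> c2.py; python3 c2.py
```

```text
grasp pt [ 0.0840555  -0.00059307  0.05388296] F [-0.63883267  0.03827868 -1.9349873 ] q [ 0.05 -0.57  2.38  0.09  0.81  1.39]
[[ 1.    -0.     0.001]
 [-0.    -1.    -0.001]
 [ 0.001  0.001 -1.   ]]
```

View pics/w3.png

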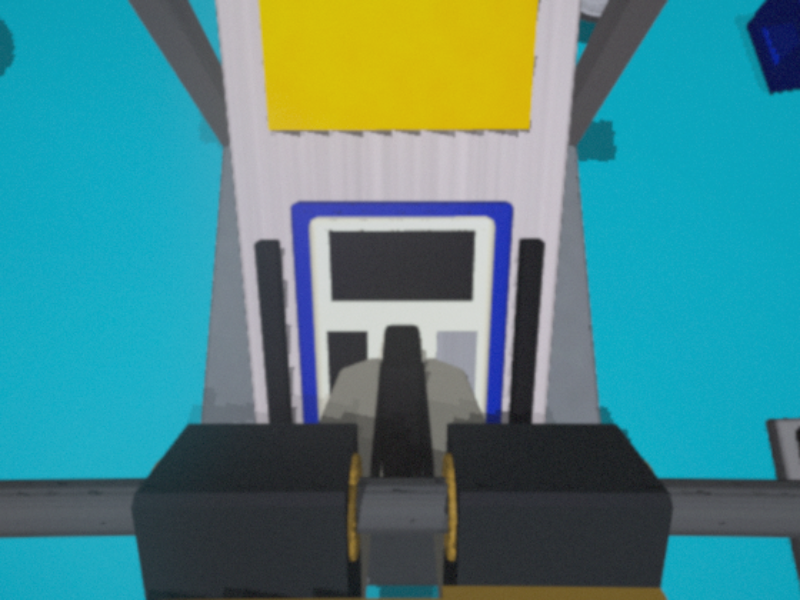

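The carrier sits between the fences (gaps of about 10 px left and 6 px right), roughly 6 mm above the plate. I'll lower it in small steps.

Call:
servo_tool:
  increments:
    - {"slide": [0, -0.5, 1.5], "dr": [0, 0, 0], "jaw": 1}
    - {"slide": [0, -0.5, 3], "dr": [0, 0, 0], "jaw": 1}
    - {"slide": [0, -0.5, 4], "dr": [0, 0, 0], "jaw": 1}
    - {"slide": [0, -0.5, 4.5], "dr": [0, 0, 0], "jaw": 1}
    - {"slide": [0, -0.5, 4.5], "dr": [0, 0, 0], "jaw": 1}

```text
t: 7.35
tool_pos: [0.4161, 0.0865, 0.2642]
orientation: [-2.978, -0.278, -0.793]
force: [-4.7, -1.0, 1.3]
opening: 0.0115
gripper_force: 45.0
```

```bash
python3 chk.py
```

```text
grasp pt [8.36340543e-02 1.08424357e-05 4.92013431e-02] F [-3.53209034 -0.15955903  3.4941275 ] q [ 0.05 -0.55  2.38  0.09  0.79  1.39]
[[ 1. -0.  0.]
 [-0. -1. -0.]
 [ 0.  0. -1.]]
```

Call:
servo_tool:
  increments:
    - {"slide": [0, 0, 0], "dr": [0, 0, 0], "jaw": 0.85}
    - {"slide": [0, 0, 0], "dr": [0, 0, 0], "jaw": 0.8}
    - {"slide": [0, 0, 0], "dr": [0, 0, 0], "jaw": 0.7}
    - {"slide": [0, 0, 0], "dr": [0, 0, 0], "jaw": 0.65}
    - {"slide": [0, 0, 0], "dr": [0, 0, 0], "jaw": 0.65}
    - {"slide": [0, 0, 0], "dr": [0, 0, 0], "jaw": 0.65}
  force: 20

```text
t: 8.0
tool_pos: [0.4161, 0.0865, 0.2641]
orientation: [-2.977, -0.278, -0.794]
force: [-0.4, 0.9, -0.2]
opening: 0.0323
gripper_force: 0.0
```

Call:
servo_tool:
  increments:
    - {"slide": [0, 0, -5], "dr": [0, 0, 0], "jaw": 0.65}
    - {"slide": [0, 0, -15], "dr": [0, 0, 0], "jaw": 0.65}
    - {"slide": [0, 0, -30], "dr": [0, 0, 0], "jaw": 0.65}
    - {"slide": [0, 0, -50], "dr": [0, 0, 0], "jaw": 0.65}
    - {"slide": [0, 0, -70], "dr": [0, 0, 0], "jaw": 0.65}
    - {"slide": [0, 0, -80], "dr": [0, 0, 0], "jaw": 0.65}
    - {"slide": [0, 0, -80], "dr": [0, 0, 0], "jaw": 0.65}

```text
t: 8.7
tool_pos: [0.3772, 0.0791, 0.3353]
orientation: [-2.976, -0.278, -0.799]
force: [-0.0, -1.0, -1.0]
opening: 0.0327
gripper_force: 0.0
```

```bash
sed -i s/w3.png/w4.png/ c2.py; python3 c2.py; python3 -c "
from h import *
plan(jig(.185,0,.014+.06,.52),PSI,np.radians(25),186)"
```

```text
grasp pt [ 0.08532487 -0.00016227  0.13064767] F [-0.67304903 -0.93441859 -0.77644702] q [ 0.04 -0.81  2.4   0.09  1.03  1.4 ]
[[ 1.    -0.     0.005]
 [-0.    -1.    -0.001]
 [ 0.005  0.001 -1.   ]]
slide [ 1.165e+02 -1.000e-01  3.750e+01] dr [ 0.001 -0.087 -0.001] rows>= 2.4 t 8.75 q [ 0.04 -0.81  2.4   0.09  1.03  1.4 ] F [-0.1  0.1  0.3]
```

View pics/w4.png

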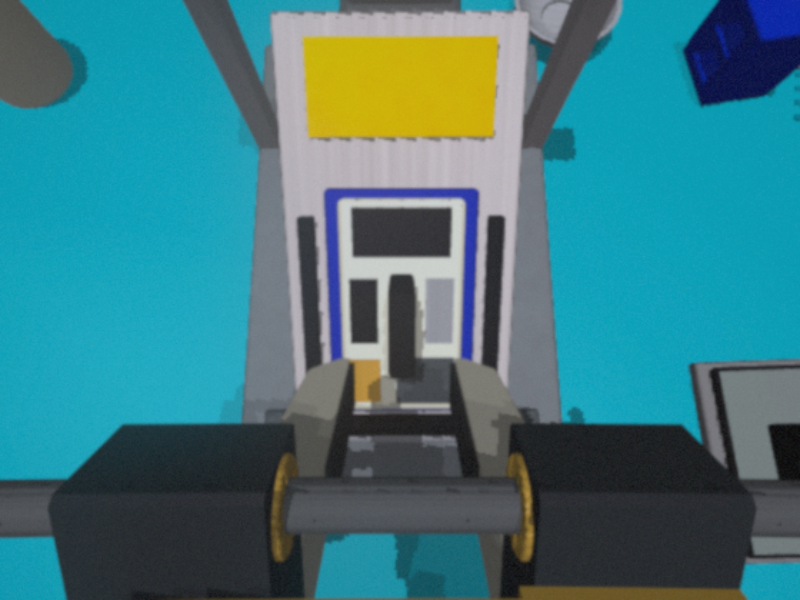

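The carrier lies flat between the fences with its end near the ledge. Moving over the pad with the fingers closed and a 25° lean.

Call:
servo_tool:
  increments:
    - {"slide": [10, 0, 3], "dr": [0, -0.01, 0], "jaw": 1}
    - {"slide": [30, 0, 10], "dr": [0, -0.03, 0], "jaw": 1}
    - {"slide": [55, 0, 18], "dr": [0, -0.05, 0], "jaw": 1}
    - {"slide": [80, 0, 26], "dr": [0, -0.07, 0], "jaw": 1}
    - {"slide": [100, 0, 32], "dr": [0, -0.08, 0], "jaw": 1}
    - {"slide": [112, 0, 36], "dr": [0, -0.087, 0], "jaw": 1}
    - {"slide": [116, 0, 37], "dr": [0, -0.087, 0], "jaw": 1}
    - {"slide": [116, 0, 37], "dr": [0, -0.087, 0], "jaw": 1}

```text
t: 9.55
tool_pos: [0.4941, 0.1012, 0.3577]
orientation: [-3.017, -0.282, -0.662]
force: [0.3, 0.3, -0.7]
opening: 0.0007
gripper_force: 0.0
```

```bash
sed -i s/w4.png/w5.png/ c2.py; python3 c2.py; python3 - <<'E'
from h import *
np.set_printoptions(precision=4,suppress=True)
for a in (.52,.5,.45,.4,.35,.3,.25,.2,.15,.1,.05,.0,-.01,-.03): print(a,end=' ');plan(jig(.187,0,.014,a),PSI,np.radians(25),186)
E
```

```text
grasp pt [1.84222982e-01 1.97927286e-05 9.16139943e-02] F [-0.04950912  0.28565743 -0.74341982] q [ 0.08 -0.33  2.03  0.05  1.01  1.45]
[[ 0.996 -0.001 -0.088]
 [-0.001 -1.    -0.   ]
 [-0.088  0.    -0.996]]
0.52 slide [ 9.1  0.  58.3] dr [ 0.     0.005 -0.001] rows>= 1.2 t 9.6 q [ 0.08 -0.33  2.04  0.05  1.01  1.45] F [-0.1 -0.  -0.8]
0.5 slide [ 9.7  0.  62. ] dr [ 0.     0.005 -0.001] rows>= 1.3 t 9.6 q [ 0.08 -0.33  2.04  0.05  1.01  1.45] F [-0.1 -0.  -0.8]
0.45 slide [10.8  0.  71.3] dr [ 0.     0.005 -0.001] rows>= 1.4 t 9.6 q [ 0.08 -0.33  2.04  0.05  1.01  1.45] F [-0.1 -0.  -0.8]
0.4 slide [11.4  0.  80.7] dr [ 0.     0.005 -0.001] rows>= 1.6 t 9.6 q [ 0.08 -0.33  2.04  0.05  1.01  1.45] F [-0.1 -0.  -0.8]
0.35 slide [11.6  0.  90.1] dr [ 0.     0.005 -0.001] rows>= 1.8 t 9.6 q [ 0.08 -0.33  2.04  0.05  1.01  1.45] F [-0.1 -0.  -0.8]
0.3 slide [11.3  0.  99.4] dr [ 0.     0.005 -0.001] rows>= 2.0 t 9.6 q [ 0.08 -0.33  2.04  0.05  1.01  1.45] F [-0.1 -0.  -0.8]
0.25 slide [ 10.5   0.  108.8] dr [ 0.     0.005 -0.001] rows>= 2.2 t 9.6 q [ 0.08 -0.33  2.04  0.05  1.01  1.45] 
[... 248 characters left out ...]
.05  1.01  1.45] F [-0.1 -0.  -0.8]
0.1 slide [  5.4   0.  136.4] dr [ 0.     0.005 -0.001] rows>= 2.7 t 9.6 q [ 0.08 -0.33  2.04  0.05  1.01  1.45] F [-0.1 -0.  -0.8]
0.05 slide [  2.8   0.  145.4] dr [ 0.     0.005 -0.001] rows>= 2.9 t 9.6 q [ 0.08 -0.33  2.04  0.05  1.01  1.45] F [-0.1 -0.  -0.8]
0.0 slide [ -0.2   0.  154.3] dr [ 0.     0.005 -0.001] rows>= 3.1 t 9.6 q [ 0.08 -0.33  2.04  0.05  1.01  1.45] F [-0.1 -0.  -0.8]
-0.01 slide [ -0.9   0.  156. ] dr [ 0.     0.005 -0.001] rows>= 3.1 t 9.6 q [ 0.08 -0.33  2.04  0.05  1.01  1.45] F [-0.1 -0.  -0.8]
-0.03 slide [ -2.3   0.  159.5] dr [ 0.     0.005 -0.001] rows>= 3.2 t 9.6 q [ 0.08 -0.33  2.04  0.05  1.01  1.45] F [-0.1 -0.  -0.8]
```

View pics/w5.png

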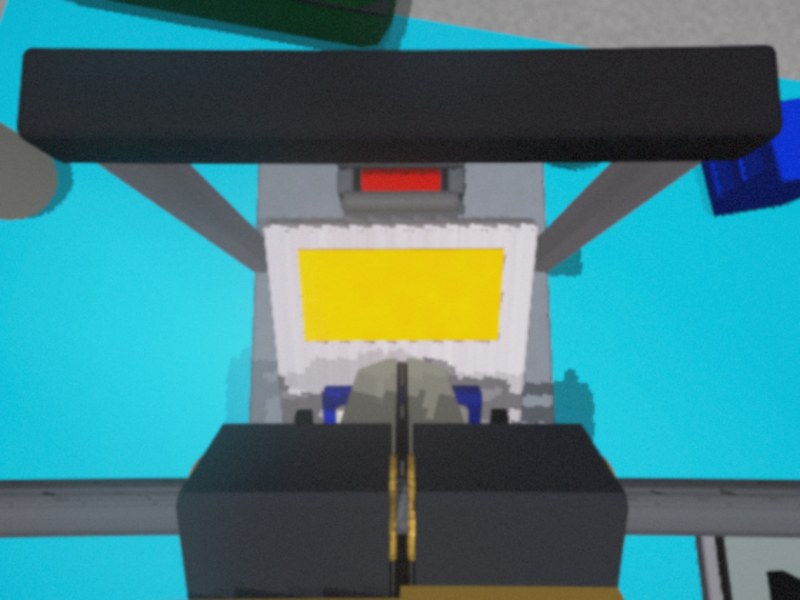

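The bar runs across the top (rows 45–160), the pad is at (305–503,250–340), and the fingertips are just short of it. Now I'll touch the pad gently.

Call:
servo_tool:
  increments:
    - {"slide": [3, 0, 12], "dr": [0, 0.005, 0], "jaw": 1}
    - {"slide": [6, 0, 26], "dr": [0, 0.005, 0], "jaw": 1}
    - {"slide": [8, 0, 38], "dr": [0, 0.005, 0], "jaw": 1}
    - {"slide": [9, 0, 46], "dr": [0, 0.005, 0], "jaw": 1}
    - {"slide": [9, 0, 51], "dr": [0, 0.005, 0], "jaw": 1}
    - {"slide": [9, 0, 54], "dr": [0, 0.005, 0], "jaw": 1}
    - {"slide": [9, 0, 56], "dr": [0, 0.005, 0], "jaw": 1}
    - {"slide": [9, 0, 58], "dr": [0, 0.005, 0], "jaw": 1}
    - {"slide": [9, 0, 60], "dr": [0, 0.005, 0], "jaw": 1}
    - {"slide": [9, 0, 60], "dr": [0, 0.005, 0], "jaw": 1}

```text
t: 10.6
tool_pos: [0.5268, 0.1073, 0.3084]
orientation: [-3.014, -0.281, -0.672]
force: [-0.2, -0.0, -0.8]
opening: 0.0004
gripper_force: 0.0
```

```bash
python3 - <<'E'
from h import *
np.set_printoptions(precision=4,suppress=True)
s=read_state();R0=R.from_rotvec(s['orientation']).as_matrix();p=camera_params('wrist')
print('cam in tool',R0.T@(-R.from_rotvec(p['rvec']).as_matrix().T@p['tvec']-s['tool_pos']))
for a in (.5,.45,.4,.35,.3,.25,.2,.15,.1,.05,.0,-.01,-.03): print(a,end=' ');plan(jig(.187,0,.014,a),PSI,np.radians(25),186)
E
```

```text
cam in tool [ 0.0785 -0.0003  0.0198]
0.5 slide [-0.3 -0.   3. ] dr [ 0.    -0.003 -0.001] rows>= 0.1 t 10.6 q [ 0.09 -0.18  2.01  0.05  0.88  1.45] F [-0.2 -0.  -0.8]
0.45 slide [ 0.8 -0.  12.4] dr [ 0.    -0.003 -0.001] rows>= 0.2 t 10.6 q [ 0.09 -0.18  2.01  0.05  0.88  1.45] F [-0.2 -0.  -0.8]
0.4 slide [ 1.3 -0.  21.7] dr [ 0.    -0.003 -0.001] rows>= 0.4 t 10.6 q [ 0.09 -0.18  2.01  0.05  0.88  1.45] F [-0.2 -0.  -0.8]
0.35 slide [ 1.4 -0.  31.1] dr [ 0.    -0.003 -0.001] rows>= 0.6 t 10.6 q [ 0.09 -0.18  2.01  0.05  0.88  1.45] F [-0.2 -0.  -0.8]
0.3 slide [ 1.1 -0.1 40.5] dr [ 0.    -0.003 -0.001] rows>= 0.8 t 10.6 q [ 0.09 -0.18  2.01  0.05  0.88  1.45] F [-0.2 -0.  -0.8]
0.25 slide [ 0.2 -0.1 49.8] dr [ 0.    -0.003 -0.001] rows>= 1.0 t 10.6 q [ 0.09 -0.18  2.01  0.05  0.88  1.45] F [-0.2 -0.  -0.8]
0.2 slide [-1.1 -0.1 59.1] dr [ 0.    -0.003 -0.001] rows>= 1.2 t 10.6 q [ 0.09 -0.18  2.01  0.05  0.88  1.45] F [-0.2 -0.  -0.8]
0.15 slide [-2.8 -0.1 68.3] dr [ 0.    -0.003 -0.001] rows>= 1.4 t 10.6 q [ 0.09 -0.18  2.01  0.05  0.88  1.45] F [-0.2 -0.  -0.8]
0.1 slide [-5.1 -0.1 77.4] dr [ 0.    -0.003 -0.001] rows>= 1.6 t 10.6 q [ 0.09 -0.18  2.01  0.05  0.88  1.45] F [-0.2 -0.  -0.8]
0.05 slide [-7.7 -0.1 86.4] dr [ 0.    -0.003 -0.001] rows>= 1.7 t 10.6 q [ 0.09 -0.18  2.01  0.05  0.88  1.45] F [-0.2 -0.  -0.8]
0.0 slide [-10.8  -0.1  95.2] dr [ 0.    -0.003 -0.001] rows>= 1.9 t 10.6 q [ 0.09 -0.18  2.01  0.05  0.88  1.45] F [-0.2 -0.  -0.8]
-0.01 slide [-11.5  -0.1  97. ] dr [ 0.    -0.003 -0.001] rows>= 2.0 t 10.6 q [ 0.09 -0.18  2.01  0.05  0.88  1.45] F [-0.2 -0.  -0.8]
-0.03 slide [-12.9  -0.1 100.4] dr [ 0.    -0.003 -0.001] rows>= 2.0 t 10.6 q [ 0.09 -0.18  2.01  0.05  0.88  1.45] F [-0.2 -0.  -0.8]
```

The wrist camera would pass close to the bar at 25°, so I'll lean 32° instead before pressing.

```bash
python3 - <<'E'
from h import *
plan(jig(.187,0,.016,.52),PSI,np.radians(32),186)
E
```

```text
slide [-23.7  -0.   -1.3] dr [ 0.     0.12  -0.001] rows>= 0.8 t 10.6 q [ 0.09 -0.18  2.01  0.05  0.88  1.45] F [-0.2 -0.  -0.8]
```

Call:
servo_tool:
  increments:
    - {"slide": [0, 0, -4], "dr": [0, 0, 0], "jaw": 1}
    - {"slide": [-8, 0, -5], "dr": [0, 0.04, 0], "jaw": 1}
    - {"slide": [-16, 0, -4], "dr": [0, 0.08, 0], "jaw": 1}
    - {"slide": [-24, 0, -3], "dr": [0, 0.12, 0], "jaw": 1}
    - {"slide": [-24, 0, -1], "dr": [0, 0.12, 0], "jaw": 1}
    - {"slide": [-24, 0, -1], "dr": [0, 0.12, 0], "jaw": 1}

```text
t: 11.2
tool_pos: [0.505, 0.1032, 0.2993]
orientation: [-2.959, -0.276, -0.848]
force: [0.1, 0.0, 0.4]
opening: 0.0005
gripper_force: 0.0
```

```bash
python3 - <<'E'
from h import *
for a in (.52,.5,.45,.4,.35,.3,.25,.2,.15,.1,.05,.0,-.01,-.03): print(a,end=' ');plan(jig(.187,0,.014,a),PSI,np.radians(32),186)
E
```

```text
0.52 slide [ 0.2 -0.   1.9] dr [ 0.     0.    -0.001] rows>= 0.0 t 11.2 q [ 0.08 -0.29  2.13  0.08  0.74  1.42] F [0.1 0.  0.4]
0.5 slide [ 0.3 -0.   5.7] dr [ 0.     0.    -0.001] rows>= 0.1 t 11.2 q [ 0.08 -0.29  2.13  0.08  0.74  1.42] F [0.1 0.  0.4]
0.45 slide [ 0.2 -0.  15.1] dr [ 0.     0.    -0.001] rows>= 0.3 t 11.2 q [ 0.08 -0.29  2.13  0.08  0.74  1.42] F [0.1 0.  0.4]
0.4 slide [-0.3 -0.1 24.4] dr [ 0.     0.    -0.001] rows>= 0.5 t 11.2 q [ 0.08 -0.29  2.13  0.08  0.74  1.42] F [0.1 0.  0.4]
0.35 slide [-1.3 -0.1 33.7] dr [ 0.     0.    -0.001] rows>= 0.7 t 11.2 q [ 0.08 -0.29  2.13  0.08  0.74  1.42] F [0.1 0.  0.4]
0.3 slide [-2.8 -0.1 43. ] dr [ 0.     0.    -0.001] rows>= 0.9 t 11.2 q [ 0.08 -0.29  2.13  0.08  0.74  1.42] F [0.1 0.  0.4]
0.25 slide [-4.7 -0.1 52.2] dr [ 0.     0.    -0.001] rows>= 1.0 t 11.2 q [ 0.08 -0.29  2.13  0.08  0.74  1.42] F [0.1 0.  0.4]
0.2 slide [-7.1 -0.1 61.2] dr [ 0.     0.    -0.001] rows>= 1.2 t 11.2 q [ 0.08 -0.29  2.13  0.08  0.74  1.42] F [0.1 0.  0.4]
0.15 slide [-10.   -0.1  70.2] dr [ 0.     0.    -0.001] rows>= 1.4 t 11.2 q [ 0.08 -0.29  2.13  0.08  0.74  1.42] F [0.1 0.  0.4]
0.1 slide [-13.3  -0.1  78.9] dr [ 0.     0.    -0.001] rows>= 1.6 t 11.2 q [ 0.08 -0.29  2.13  0.08  0.74  1.42] F [0.1 0.  0.4]
0.05 slide [-17.   -0.1  87.5] dr [ 0.     0.    -0.001] rows>= 1.8 t 11.2 q [ 0.08 -0.29  2.13  0.08  0.74  1.42] F [0.1 0.  0.4]
0.0 slide [-21.1  -0.1  95.9] dr [ 0.     0.    -0.001] rows>= 2.0 t 11.2 q [ 0.08 -0.29  2.13  0.08  0.74  1.42] F [0.1 0.  0.4]
-0.01 slide [-22.   -0.1  97.6] dr [ 0.     0.    -0.001] rows>= 2.0 t 11.2 q [ 0.08 -0.29  2.13  0.08  0.74  1.42] F [0.1 0.  0.4]
-0.03 slide [-2.380e+01 -1.000e-01  1.009e+02] dr [ 0.     0.    -0.001] rows>= 2.1 t 11.2 q [ 0.08 -0.29  2.13  0.08  0.74  1.42] F [0.1 0.  0.4]
```

Call:
servo_tool:
  increments:
    - {"slide": [0, 0, 2], "dr": [0, 0, 0], "jaw": 1}
    - {"slide": [0, 0, 4], "dr": [0, 0, 0], "jaw": 1}
    - {"slide": [0, 0, 6], "dr": [0, 0, 0], "jaw": 1}
    - {"slide": [0, 0, 9], "dr": [0, 0, 0], "jaw": 1}
    - {"slide": [0, 0, 13], "dr": [0, 0, 0], "jaw": 1}
    - {"slide": [0, 0, 17], "dr": [0, 0, 0], "jaw": 1}
    - {"slide": [0, 0, 21], "dr": [0, 0, 0], "jaw": 1}
    - {"slide": [-0.5, 0, 25], "dr": [0, 0, 0], "jaw": 1}
    - {"slide": [-1, 0, 29], "dr": [0, 0, 0], "jaw": 1}
    - {"slide": [-1, 0, 33], "dr": [0, 0, 0], "jaw": 1}
    - {"slide": [-2, 0, 37], "dr": [0, 0, 0], "jaw": 1}
    - {"slide": [-2, 0, 41], "dr": [0, 0, 0], "jaw": 1}
    - {"slide": [-3, 0, 45], "dr": [0, 0, 0], "jaw": 1}
    - {"slide": [-4, 0, 49], "dr": [0, 0, 0], "jaw": 1}
    - {"slide": [-5, 0, 53], "dr": [0, 0, 0], "jaw": 1}
    - {"slide": [-6, 0, 57], "dr": [0, 0, 0], "jaw": 1}
    - {"slide": [-7, 0, 60], "dr": [0, 0, 0], "jaw": 1}
    - {"slide": [-7, 0, 61], "dr": [0, 0, 0], "jaw": 1}
    - {"slide": [-7, 0, 61], "dr": [0, 0, 0], "jaw": 1}

```text
t: 13.1
tool_pos: [0.5309, 0.1081, 0.2435]
orientation: [-2.959, -0.276, -0.847]
force: [-7.9, -1.7, 7.4]
opening: 0.0003
gripper_force: 4.4
```

```bash
python3 - <<'E'
from h import *
s=read_state();R0=R.from_rotvec(s['orientation']).as_matrix();X=np.array([np.cos(PSI),np.sin(PSI),0])
tip=s['tool_pos']+R0[:,2]*.186-H; print('tip jig x,z',tip@X,tip[2],s['force'])
for a in (.1,.05,.0,-.01,-.03): print(a,end=' ');plan(jig(.187,0,.014,a),PSI,np.radians(32),186)
im,d,p=shot('wrist'); cv2.imwrite('pics/w6.png',cv2.resize(im[:,:,::-1],(800,600)))
E
```

```text
tip jig x,z 0.1804262436813967 0.05071341955635725 [-7.88992463 -1.71422294  7.39926874]
0.1 slide [-6.1  0.  17.6] dr [ 0.     0.001 -0.   ] rows>= 0.4 t 13.1 q [ 0.09 -0.12  2.1   0.09  0.6   1.41] F [-7.9 -1.7  7.4]
0.05 slide [-9.8  0.  26.2] dr [ 0.     0.001 -0.   ] rows>= 0.6 t 13.1 q [ 0.09 -0.12  2.1   0.09  0.6   1.41] F [-7.9 -1.7  7.4]
0.0 slide [-14.    0.   34.6] dr [ 0.     0.001 -0.   ] rows>= 0.7 t 13.1 q [ 0.09 -0.12  2.1   0.09  0.6   1.41] F [-7.9 -1.7  7.4]
-0.01 slide [-14.9   0.   36.3] dr [ 0.     0.001 -0.   ] rows>= 0.8 t 13.1 q [ 0.09 -0.12  2.1   0.09  0.6   1.41] F [-7.9 -1.7  7.4]
-0.03 slide [-16.7   0.   39.6] dr [ 0.     0.001 -0.   ] rows>= 0.9 t 13.1 q [ 0.09 -0.12  2.1   0.09  0.6   1.41] F [-7.9 -1.7  7.4]
```

View pics/w6.png

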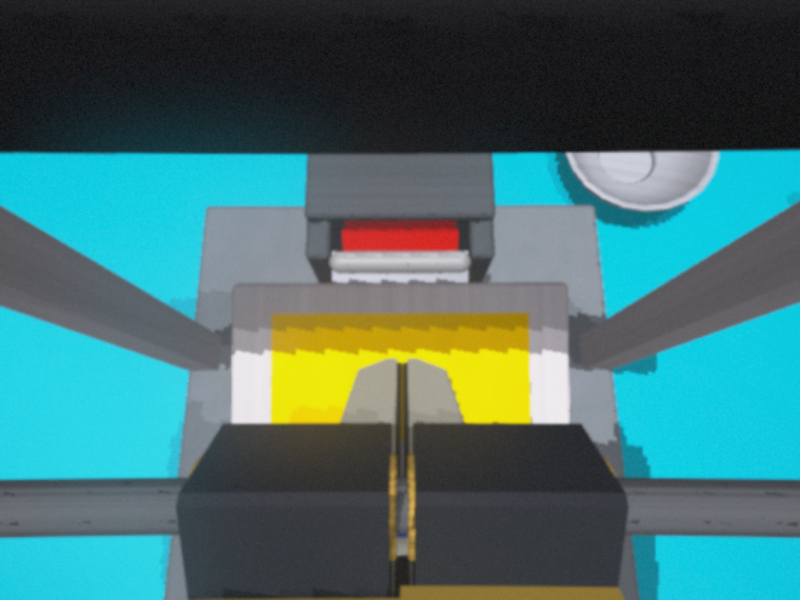

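The tips are well on the pad at (400,360), with the plate at about 0.2 rad and force about 11 N. Continuing down.

Call:
servo_tool:
  increments:
    - {"slide": [-1, 0, 3], "dr": [0, 0, 0], "jaw": 1}
    - {"slide": [-2, 0, 6], "dr": [0, 0, 0], "jaw": 1}
    - {"slide": [-3, 0, 9], "dr": [0, 0, 0], "jaw": 1}
    - {"slide": [-4, 0, 12], "dr": [0, 0, 0], "jaw": 1}
    - {"slide": [-5, 0, 15], "dr": [0, 0, 0], "jaw": 1}
    - {"slide": [-6, 0, 18], "dr": [0, 0, 0], "jaw": 1}
    - {"slide": [-7.5, 0, 21], "dr": [0, 0, 0], "jaw": 1}
    - {"slide": [-9, 0, 24], "dr": [0, 0, 0], "jaw": 1}
    - {"slide": [-10, 0, 27], "dr": [0, 0, 0], "jaw": 1}
    - {"slide": [-11, 0, 29], "dr": [0, 0, 0], "jaw": 1}
    - {"slide": [-12, 0, 31], "dr": [0, 0, 0], "jaw": 1}
    - {"slide": [-13, 0, 33], "dr": [0, 0, 0], "jaw": 1}
    - {"slide": [-14, 0, 34.5], "dr": [0, 0, 0], "jaw": 1}
    - {"slide": [-14, 0, 35.5], "dr": [0, 0, 0], "jaw": 1}
    - {"slide": [-14, 0, 35.5], "dr": [0, 0, 0], "jaw": 1}

```text
t: 14.65
tool_pos: [0.5386, 0.1094, 0.207]
orientation: [-2.958, -0.276, -0.852]
force: [-3.1, -1.2, 6.2]
opening: 0.0006
gripper_force: 3.2
```

```bash
cat > t.py <<'E'
from h import *
s=read_state();R0=R.from_rotvec(s['orientation']).as_matrix();X=np.array([np.cos(PSI),np.sin(PSI),0])
tip=s['tool_pos']+R0[:,2]*.186-H; print('tip jig x,z',tip@X,tip[2],s['force'])
E
python3 t.py
```

```text
tip jig x,z 0.18865668988459303 0.014513607528054723 [-3.13999062 -1.2144973   6.21026394]
```

Call:
servo_tool:
  increments:
    - {"slide": [-0.5, 0, 0.8], "dr": [0, 0, 0], "jaw": 1}
    - {"slide": [-1, 0, 1.7], "dr": [0, 0, 0], "jaw": 1}
    - {"slide": [-1.5, 0, 2.5], "dr": [0, 0, 0], "jaw": 1}
    - {"slide": [-2, 0, 3.2], "dr": [0, 0, 0], "jaw": 1}
    - {"slide": [-2, 0, 3.2], "dr": [0, 0, 0], "jaw": 1}

```text
t: 15.15
tool_pos: [0.5388, 0.1095, 0.2037]
orientation: [-2.958, -0.276, -0.853]
force: [-6.6, -1.2, 10.3]
opening: 0.0006
gripper_force: 5.2
```

```bash
python3 t.py
```

```text
tip jig x,z 0.18892292197615942 0.011198819901881235 [-6.62065921 -1.21323787 10.2611191 ]
```

Call:
servo_tool:
  increments:
    - {"slide": [-0.5, 0, 0.8], "dr": [0, 0, 0], "jaw": 1}
    - {"slide": [-1, 0, 1.7], "dr": [0, 0, 0], "jaw": 1}
    - {"slide": [-1.5, 0, 2.5], "dr": [0, 0, 0], "jaw": 1}
    - {"slide": [-1.5, 0, 2.5], "dr": [0, 0, 0], "jaw": 1}
    - {"slide": [-1.5, 0, 2.5], "dr": [0, 0, 0], "jaw": 1}

```text
t: 15.65
tool_pos: [0.5395, 0.1096, 0.2022]
orientation: [-2.957, -0.276, -0.857]
force: [-10.5, -1.6, 18.1]
opening: 0.0003
gripper_force: 9.3
```

```bash
python3 t.py
```

```text
tip jig x,z 0.19010143833182702 0.009977194985463261 [-10.47243949  -1.64139     18.14732644]
```

Call:
servo_tool:
  increments:
    - {"slide": [-0.5, 0, 1], "dr": [0, 0, 0], "jaw": 1}
    - {"slide": [-1, 0, 2], "dr": [0, 0, 0], "jaw": 1}
    - {"slide": [-1.5, 0, 3], "dr": [0, 0, 0], "jaw": 1}
    - {"slide": [-1.5, 0, 3], "dr": [0, 0, 0], "jaw": 1}
    - {"slide": [-1.5, 0, 3], "dr": [0, 0, 0], "jaw": 1}

```text
t: 16.15
tool_pos: [0.54, 0.1097, 0.2008]
orientation: [-2.956, -0.277, -0.858]
force: [-40.3, -8.6, 50.3]
opening: 0.0003
gripper_force: 24.6
```

```bash
python3 t.py;python3 - <<'E'
from h import *
im,d,p=shot('wrist'); cv2.imwrite('pics/w7.png',cv2.resize(im[:,:,::-1],(800,600)))
E
```

```text
tip jig x,z 0.1907124124255496 0.008687327003210343 [-40.27610477  -8.5906059   50.26994935]
```

View pics/w7.png

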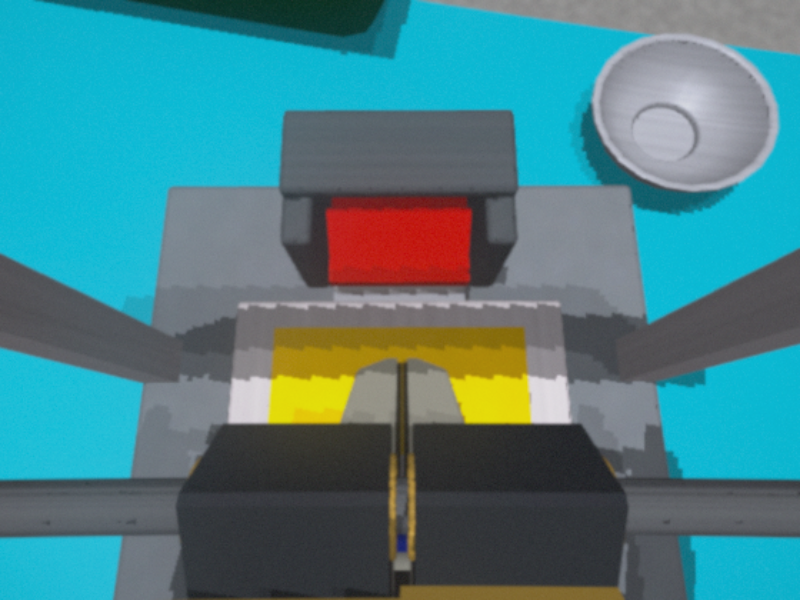

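The plate is on its stop, and the red tongue (330–470,197–285) is over the plate's lip. Now easing off and retreating along the tool axis.

Call:
servo_tool:
  increments:
    - {"slide": [1.5, 0, -3], "dr": [0, 0, 0], "jaw": 1}
    - {"slide": [2.5, 0, -5], "dr": [0, 0, 0], "jaw": 1}
    - {"slide": [3, 0, -7], "dr": [0, 0, 0], "jaw": 1}
    - {"slide": [3, 0, -10], "dr": [0, 0, 0], "jaw": 1}
    - {"slide": [3, 0, -20], "dr": [0, 0, 0], "jaw": 1}
    - {"slide": [3, 0, -40], "dr": [0, 0, 0], "jaw": 1}
    - {"slide": [3, 0, -65], "dr": [0, 0, 0], "jaw": 1}
    - {"slide": [3, 0, -90], "dr": [0, 0, 0], "jaw": 1}
    - {"slide": [3, 0, -110], "dr": [0, 0, 0], "jaw": 1}
    - {"slide": [3, 0, -120], "dr": [0, 0, 0], "jaw": 1}
    - {"slide": [3, 0, -120], "dr": [0, 0, 0], "jaw": 1}

```text
t: 17.3
tool_pos: [0.4782, 0.0981, 0.3004]
orientation: [-2.958, -0.276, -0.851]
force: [0.5, -0.2, 0.0]
opening: 0.0005
gripper_force: 0.0
```

```bash
python3 - <<'E'
from h import *
im,d,p=shot('wrist'); cv2.imwrite('pics/w8.png',cv2.resize(im[:,:,::-1],(800,600)))
print(read_state()['force'])
E
```

```text
[-0.12102385  0.23811505  0.41123212]
```

View pics/w8.png

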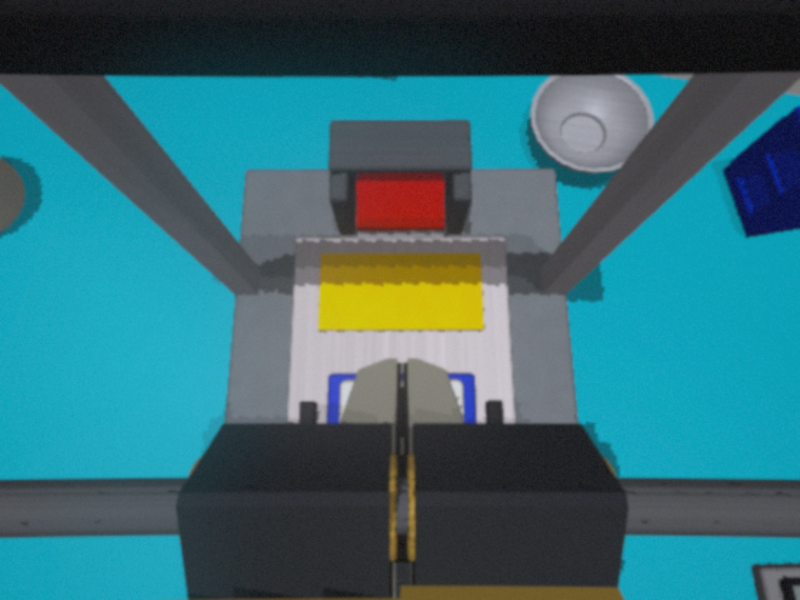

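```bash
python3 - <<'E'
from h import *
B=np.c_[[np.cos(PSI),np.sin(PSI),0],[-np.sin(PSI),np.cos(PSI),0],[0,0,1.]]
for q in ((334,378),(470,378),(334,400),(400,290),(400,345),(310,345),(490,345)): print(q,(B.T@(world('wrist',(q[0]+.5)*.7-.5,(q[1]+.5)*.7-.5,None,1)-H)).round(4))
print(close_job())
E
```

```text
(334, 378) [0.1392 0.0353 0.0175]
(470, 378) [ 0.1392 -0.0346  0.017 ]
(334, 400) [0.1281 0.0349 0.0173]
(400, 290) [0.1885 0.0015 0.0099]
(400, 345) [0.1581 0.0015 0.0078]
(310, 345) [0.1582 0.0502 0.0074]
(490, 345) [ 0.158  -0.0471  0.0082]
the job is handed in; nothing more can be done
None
```

The job is handed in, but no verdict came back. By the last camera measurement the blue carrier was seated between the fences, the plate was level and held by its latch, and the gripper was clear of everything.

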